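# Shift the bench mill's gearbox into third

## Robot

A 6-joint arm with a two-finger parallel gripper is mounted at the origin on the work surface. World frame = base frame: x ahead of the robot, y to its left, z up, the work surface at z = 0. Lengths are in m, angles in rad, forces in N, time in s.
With the tool pointing down it reaches from about 0.35 to 0.8 m from the base axis. Payload 7.3 kg.
Tool frame: the origin (TCP) lies midway between the tips of the shut fingers; the grasp point (between the pads) lies 19 mm behind it (robot.grip_depth is the distance from the TCP to the grasp point, in m); z points along the fingers, y is the line along which they close (so a half turn about z gives the same grasp; the last joint's range is limited). The gripper opens to 85 mm and grips with 20 to 120 N. Pads are 22 mm wide; open, the fingers measure 114 mm over their backs; the gripper's body (76 mm by 85 mm) begins 54 mm behind the grasp point. The pads swing forward as they close: fully open they stand 13 mm farther back than shut.
Start: joints at [-1.376, 0.342, 1.524, -0, 1.275, -0.146], TCP at [0.175, -0.495, 0.231] pointing down, gripper open.
Joint ranges: [-2.53, 2.53], [-0.77, 2.02], [0.04, 2.7], [-1, 4.14], [0.28, 2.66], [-3.11, 3.11]. Speed limits (rad/s): [2.57, 2.57, 3.14, 3.14, 3.14, 3.14].

## Interface

Orientations are given as a rotation vector (axis times angle).
In Python, from rig import robot gives the robot as it stands. The module is installed in compiled form; this text tells all that it offers.
- The arm moves only by the shell command python3 -m creep 'ROWS' [FORCE]. ROWS is JSON, a list of rows, each an object with "delta_rot": the turn, a rotation vector about the tool's x, y, z normalised to -1 to 1, where 1 is pi/2 rad, a list of three; "offset": the shift along the tool's x, y, z normalised to -1 to 1, where 1 is 0.5 m, a list of three; "hand": the closure, from 0 (fully open) to 1 (shut). A call has 1 to 12 rows; each row shifts and turns the commanded pose from where the row before left it, along the tool's axes as they then stand; what a row does not reach is not made up. A row lasts 1/12 s, in which the tool goes at most 41.7 mm and 7.16 degrees, less where a joint would pass 70% of its speed; a pose out of reach is approached as far as the arm can. A call with a number of a shift or a turn outside -1 to 1 is refused whole. A call with a gripper value outside its range is refused whole. The fingers move at their own pace and stop on an object; FORCE is the grip in N (left out, the last holds). Time passes only in rows, so rows that do not move let the fingers close. It gives the time, the measured TCP pose, the force, the opening and the grip force at its end, in the units of the state.
- robot.sense(): the state, without advancing time (a new reading comes with each control period).
- robot.grab_frame(name): name is "scene" or "top" or "wrist"; returns (picture, depth): 420x560x3 uint8, blue, green, red; 420x560 float32, m along the optical axis (not along the pixel's ray), 0 where there is no reading.
- robot.camera_info(name): a dict with "vertical_fov" (degrees; the focal length in pixels is half the picture's height over the tangent of half this angle, whatever the lens; pixels are square), "cx", "cy" (the principal point, pixels), "k1" (the pictures are not rectified: a ray, as slopes to the right and down, at radius r is drawn at 1 + k1 r^2 times it, then the intrinsics apply), "R" (3x3) and "t" (3): a world point X has camera coordinates R X + t. Camera axes: x right, y down, z forward; pixel columns grow to the right and rows downward; lengths in m; the calibration is good to about 2 mm. A picture is of the moment at which its call begins: read the wrist's pose just before it. camera_info takes no time and is no camera call; for the wrist camera it gives the pose at the moment of the call.
- robot.sign_off(): hands the job in; it is judged then, once.
The state is a dict: "clock": time; "q": joint angles; "joint_vel": joint speeds; "joint_torque": joint torques, N m; "eef_pos": TCP position; "tcp_rot": TCP orientation; "force": force on the tool from outside, world axes, zero at the start; "ft_torque": the same for the moment, N m; "width": finger opening in m; "gripper_force": force on a finger pad.
Only numpy, scipy, OpenCV 4.12 (cv2) and the standard library are available. Lean on these libraries where they do the work, as an engineer would, in place of code of your own. Each camera call takes 0.05 s, during which the arm holds its last target. There are 200 camera calls.

## Task

Change the bench mill's spindle gearbox into third: with the fingertips or the outside of the fingers, push the red-knobbed lever into the cross slot of its H-shaped gate, across to the right-hand side, then forward (away from the robot) fully home in the third slot, the one with three dots on a green mark. Do not take the knob between the fingers, do not go into the fourth slot on the way, and leave the loose parts on the gearbox and on the bench where they stand.

Things in the scene. Friction and masses are not known exactly. Their poses are not given: they have to be found in the camera images.
- gearbox: fixed black gearbox; its flat deck is 100 mm above the bench and runs from -110 to +110 mm in x, -280 to +100 mm in y. Origin at bench level under the centre of the H gate; +x is forward (away from the robot, within 0.45 rad), +y to the robot's left, z up. The lever's pivot lies 25 mm above this origin
- gate (a point): centre of the aluminium H gate, on its top face, 110 mm above the bench; frame 102 x 106 mm. Slots 18 mm wide run along the gearbox's x at y = +22 and -22 mm, joined by a cross slot along y at x = 0 (inner corners rounded). Dots at their ends: 1 = first (forward left), 2 = second (back left), 3 on green = third (forward right), 4 = fourth (back right)
- knob (a point): centre of the lever's red ball knob, 36 mm across, on a straight steel stem 10 mm thick, 155 mm from the pivot. With a = joint across and f = joint fore it lies, in the gearbox's frame, at x = 155 sin f, y = -155 cos f sin a, z = 25 + 155 cos f cos a (mm)
- fore (a joint): fore-and-aft tilt of the lever (rad): 0 in the cross slot, positive forward (+x of the gearbox), stops at +0.33 (home in first or third) and -0.33 (second or fourth). Starts anywhere between, in the left-hand column. The lever passes across only within about 0.05 of 0. About 2 N at the knob moves it; it stays where it is left
- across (a joint): sideways tilt of the lever (rad): positive to the right (-y of the gearbox), stops at +0.30 and -0.30. Beyond about -0.22 it is in the left-hand column, beyond +0.22 in the right-hand one, between these in the cross slot. About 2 N at the knob moves it; it stays where it is left
- hub: turned aluminium hub, flange 52 mm across, 62 mm tall, standing on the gearbox's deck; origin at the centre of its underside
- arbor: stepped steel arbor, 38 mm across at the foot, 70 mm tall, standing on the deck; origin at the centre of its underside
- pulley: stepped aluminium pulley disc, 60 mm across, 26 mm tall, lying on the deck; origin at the centre of its underside
- aerosol: orange spray can, 60 mm across, 170 mm tall, standing on the bench to the robot's left; origin at the centre of its underside
- oiler: white bottle with red cap, 64 mm across, 150 mm tall, on the bench to the left; origin at the centre of its underside
- driver: screwdriver lying on the bench to the robot's right; origin in its underside
- meter: blue multimeter, 140 x 75 x 30 mm, flat on the bench to the right; origin at the centre of its underside

How it is judged:
By the outcome, as a careful person would: the job done as asked, in the order asked, and still so for the second after the job is handed in, with the robot touching nothing.
It also fails if it takes over 61 s, if anything falls off the work surface, if the arm or the gripper's body presses on something with over 40 N, if the wrist force passes 120 N, or if a joint passes its speed limit or range.

## Working session

There is one attempt and no reset: what is moved stays moved. The work goes in short steps, Python scripts to look and compute and a shell command to move; the robot and the scene stay as the last step left them, time stands still between calls to the robot, and variables do not carry over. Pictures are saved under pics/ and viewed, at most 10 in all, crops included, and the job is handed in when it is done.

```bash
mkdir -p pics; cat > h.py <<'E'
import numpy as np, cv2
from rig import robot
from scipy.spatial.transform import Rotation as Ro
def f(ci): return 210/np.tan(np.radians(ci["vertical_fov"])/2)
def cal(name):
    ci=robot.camera_info(name); return {k:(np.array(v) if k in"Rt" else v) for k,v in ci.items()}
def ray(ci,u,v):
    F=f(ci); d=np.array([(u-ci["cx"])/F,(v-ci["cy"])/F]); s=d.copy()
    for _ in range(20): s=d/(1+ci["k1"]*(s@s))
    R=ci["R"]; return -R.T@ci["t"], R.T@np.array([s[0],s[1],1.])
def onplane(ci,u,v,z):
    o,d=ray(ci,u,v); return o+d*(z-o[2])/d[2]
def atdepth(ci,u,v,D):
    o,d=ray(ci,u,v); return o+d*D
def blobs(img,lo,hi,amin=30):
    h=cv2.cvtColor(img,cv2.COLOR_BGR2HSV)
    m=cv2.inRange(h,np.array(lo),np.array(hi))
    if lo[0]==0: m|=cv2.inRange(h,np.array([172,lo[1],lo[2]]),np.array([180,hi[1],hi[2]]))
    n,l,s,c=cv2.connectedComponentsWithStats(m)
    return [(c[i].round(1),s[i]) for i in range(1,n) if s[i][4]>=amin]
E
python3 - <<'E'
from h import *
for n in("top","scene"):
    p,d=robot.grab_frame(n); cv2.imwrite(f"pics/{n}0.png",p); np.savez(f"pics/{n}0.npz",p=p,d=d)
    ci=cal(n); print(n,ci)
    for col,lo,hi in(("red",[0,140,60],[7,255,255]),("green",[45,80,50],[85,255,255])):
        for c,s in blobs(p,lo,hi):
            D=d[int(c[1]),int(c[0])]; print(col,c,s,D,atdepth(ci,*c,D).round(4))
print(robot.sense())
E
```

```text
top {'vertical_fov': 46.07147113454771, 'cx': 277.8325461559958, 'cy': 208.10435460357658, 'k1': -0.04063157368687883, 'R': array([[ 0.01562145, -0.9996369 ,  0.02195557],
       [-0.99376823, -0.01794599, -0.11001199],
       [ 0.11036606, -0.0201002 , -0.99368774]]), 't': array([-0.05522433,  0.52582173,  1.39032207])}
red [73.2 92.1] [ 30  52  67  70 314] 1.4307721 [0.8557 0.5577 0.043 ]
red [189.7 189.9] [184 184  13  13 132] 1.2586573 [0.5515 0.1825 0.1901]
red [103.3 197.5] [ 98 193  12  10  92] 1.2892075 [0.5327 0.4146 0.1525]
red [437.5 251.6] [431 235  14  35 285] 1.4272131 [ 0.4092 -0.5122  0.0187]
green [558.8 170.3] [558 160   2  25  30] 1.9431261 [ 0.7518 -1.1747 -0.4491]
scene {'vertical_fov': 48.512564679529426, 'cx': 279.8803141741281, 'cy': 204.62979470144123, 'k1': -0.010914791295891116, 'R': array([[-0.58847599,  0.80850691, -0.00354766],
       [ 0.60280342,  0.43582098, -0.6683473 ],
       [-0.53881726, -0.39544488, -0.74384091]]), 't': array([ 0.31502073, -0.20036309,  1.93459431])}
red [196.1 159. ] [188 150  17  19 124] 1.8987114 [ 0.4143 -0.5103  0.0194]
red
[... 377 characters left out ...]
clock': 0.1, 'q': array([-1.37601610e+00,  3.42638863e-01,  1.52493300e+00,  1.04807400e-05,
        1.27542528e+00, -1.46000631e-01]), 'joint_vel': array([-1.38052369e-03, -8.47945893e-04, -2.95570862e-03,  2.14558631e-05,
       -4.35001397e-04, -1.06048424e-03]), 'joint_torque': array([ 2.08632489e-03, -4.34445727e+01, -2.46492416e+01, -8.81031337e-05,
        4.67820428e-03, -5.73384625e-06]), 'eef_pos': array([ 0.17541843, -0.49443402,  0.23069881]), 'tcp_rot': array([-3.09471495e+00, -5.32468020e-01,  3.80435769e-05]), 'force': array([ 0.46539446, -0.12042538, -1.43273446]), 'ft_torque': array([ 0.01842588,  0.05405068, -0.0253903 ]), 'gripper_force': 0.0, 'width': 0.08540925103305651}
```

```bash
python3 - <<'E'
import cv2
p=cv2.imread("pics/top0.png"); cv2.imwrite("pics/top0c.png",cv2.resize(p[120:300,60:300],None,fx=3.2,fy=3.2,interpolation=cv2.INTER_CUBIC))
E
```

```text
(no output)
```

View pics/top0.png

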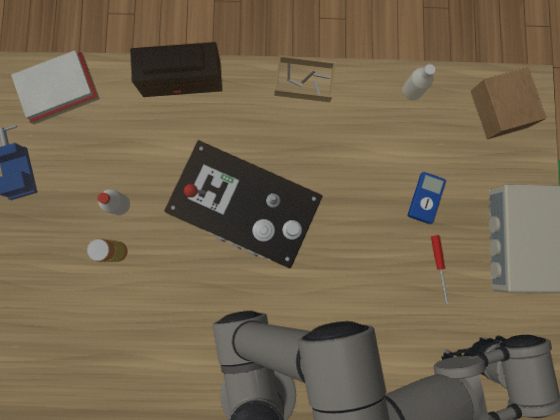

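View pics/top0c.png

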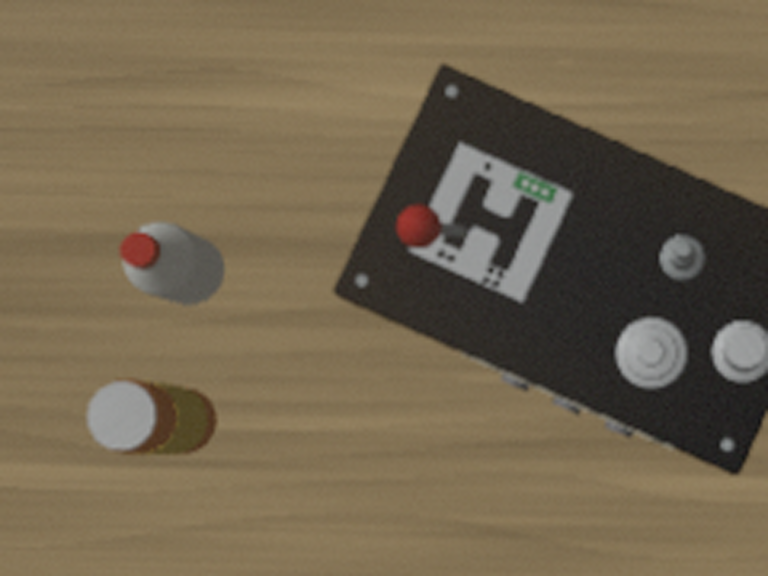

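View pics/scene0.png

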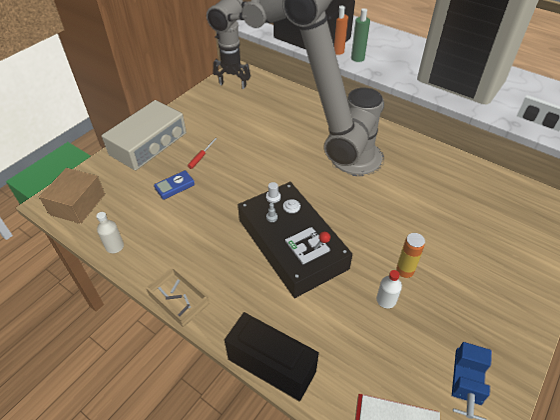

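The top view shows the gearbox turned about 25° clockwise. The H gate is near (213,189), the knob near (190,190) in the left column, slightly back of the cross slot, and the green third mark is at (227,178). The loose parts stand to the right at (264,230), (292,230) and (274,200). Next I measure these.

```bash
python3 - <<'E'
from h import *
z=np.load("pics/top0.npz");p,d=z["p"],z["d"];ci=cal("top")
# gate: bright low-sat blob
hsv=cv2.cvtColor(p,cv2.COLOR_BGR2HSV)
m=((hsv[...,2]>120)&(hsv[...,1]<60)).astype(np.uint8); 
m2=np.zeros_like(m); m2[160:218,185:243]=m[160:218,185:243]
m2=cv2.morphologyEx(m2,cv2.MORPH_CLOSE,np.ones((3,3)))
ys,xs=np.nonzero(m2); P=np.array([onplane(ci,u,v,.11)[:2] for u,v in zip(xs,ys)])
print("gate rect",cv2.minAreaRect((P*1000).astype(np.float32)))
# dark deck
k=((hsv[...,2]<70)).astype(np.uint8); k2=np.zeros_like(k);k2[135:275,155:330]=k[135:275,155:330]
n,l,s,c=cv2.connectedComponentsWithStats(k2); i=1+np.argmax(s[1:,4])
ys,xs=np.nonzero((l==i)&(d<1.37)) if 0 else np.nonzero(l==i)
# screws corners
for u,v in[(60+451/3.2,120+91/3.2),(60+362/3.2,120+280/3.2),(60+727/3.2,120+444/3.2)]: print("screw",onplane(ci,u,v,.1).round(4))
for nme,(u,v),h in(("arbor",(60+683/3.2,120+255/3.2),.17),("pulley",(60+652/3.2,120+350/3.2),.126),("hub",(60+743/3.2,120+345/3.2),.162)):
    print(nme,onplane(ci,u,v,h).round(4), d[int(v),int(u)], atdepth(ci,u,v,d[int(v),int(u)]).round(4))
# knob two-view
cs=cal("scene"); zs=np.load("pics/scene0.npz")
o1,d1=ray(ci,189.7,189.9);o2,d2=ray(cs,324.5,236.8)
A=np.c_[d1,-d2]; t=np.linalg.lstsq(A,o2-o1,rcond=None)[0]; a,b=o1+d1*t[0],o2+d2*t[1]; print("knob",a,b,(a+b)/2)
for nme,(u,v) in(("1dot",(60+488/3.2,120+167/3.2)),("2",(60+446/3.2,120+255/3.2)),("3",(60+535/3.2,120+187/3.2)),("4",(60+494/3.2,120+276/3.2))): print(nme,onplane(ci,u,v,.11).round(4))
E
```

```text
gate rect ((567.0032958984375, 132.44532775878906), (105.07228088378906, 101.78474426269531), 67.0376205444336)
screw [0.6809 0.1702 0.1   ]
screw [0.5154 0.2404 0.1   ]
screw [ 0.3816 -0.0724  0.1   ]
arbor [ 0.5328 -0.0318  0.17  ] 1.2806932 [ 0.5328 -0.0318  0.1701]
pulley [ 0.4583 -0.0078  0.126 ] 1.3181882 [ 0.4584 -0.0078  0.1237]
hub [ 0.4612 -0.0818  0.162 ] 1.2835563 [ 0.4613 -0.0818  0.1603]
knob [0.55406545 0.18534201 0.1726084 ] [0.55451378 0.18461927 0.17255769] [0.55428962 0.18498064 0.17258304]
1dot [0.6131 0.135  0.11  ]
2 [0.5369 0.1682 0.11  ]
3 [0.5966 0.0945 0.11  ]
4 [0.5197 0.1271 0.11  ]
```

```bash
cat >> h.py <<'E'
C=np.array([.567,.1325,0]); YAW=np.radians(-22.96)
G=np.array([[np.cos(YAW),-np.sin(YAW),0],[np.sin(YAW),np.cos(YAW),0],[0,0,1]])
def info(*targets):
    "state in the gearbox frame (mm) and the tool-axis offsets (units) to targets given in that frame, in sequence"
    s=robot.sense(); T=Ro.from_rotvec(s["tcp_rot"]).as_matrix(); p=s["eef_pos"]
    W=G@np.array([[0,1,0],[1,0,0],[0,0,-1.]])
    print("t",round(s["clock"],2),"gb",(G.T@(p-C)*1000).round(1),"F gb",(G.T@s["force"]).round(1),"rot err(unit)",(Ro.from_matrix(T.T@W).as_rotvec()/(np.pi/2)).round(4),"q",np.round(s["q"],2),"w",round(s["width"],3))
    for t in targets:
        w=C+G@(np.array(t)/1000); print(t,(T.T@(w-p)/.5).round(4)); p=w
def knob(tag):
    ci=cal("top"); p,_=robot.grab_frame("top"); cv2.imwrite(f"pics/{tag}.png",p)
    for c,s in blobs(p,[0,140,60],[7,255,255],15):
        if 160<c[0]<270 and 140<c[1]<230:
            # intersect with the knob's sphere about the pivot, r=155
            o,d=ray(ci,*c); o=G.T@(o-C)-[0,0,.025]; d=G.T@d
            A,B,K=d@d,o@d,o@o-.155**2; t=(-B-np.sqrt(max(B*B-A*K,0)))/A; k=o+d*t
            print("knob gb",(k*1000+[0,0,25]).round(1),"fore",np.arcsin(k[0]/.155).round(3),"across",np.arctan2(-k[1],k[2]).round(3),"px",s[4])
E
python3 -m creep '[{"delta_rot":[0,0,-0.044],"offset":[0,0,-0.015],"hand":1},{"delta_rot":[0,0,-0.044],"offset":[0,0,-0.015],"hand":1},{"delta_rot":[0,0,-0.044],"offset":[0,0,-0.015],"hand":1},{"delta_rot":[0,0,-0.044],"offset":[0,0,-0.015],"hand":1},{"delta_rot":[0,0,-0.044],"offset":[0,0,-0.015],"hand":1},{"delta_rot":[0,0,-0.044],"offset":[0,0,-0.015],"hand":1},{"delta_rot":[0,0,-0.044],"offset":[0,0,-0.015],"hand":1},{"delta_rot":[0,0,-0.044],"offset":[0,0,-0.015],"hand":1},{"delta_rot":[0,0,-0.044],"offset":[0,0,-0.015],"hand":1},{"delta_rot":[0,0,-0.044],"offset":[0,0,-0.015],"hand":1},{"delta_rot":[0,0,-0.044],"offset":[0,0,-0.015],"hand":1},{"delta_rot":[0,0,-0.044],"offset":[0,0,-0.015],"hand":1}]' 30
python3 -c "
from h import *
info([-100,-350,320],[-100,45,320]);knob('k1')"
```

```text
clock: 1.1
eef_pos: [0.1755, -0.4946, 0.3213]
tcp_rot: [-2.615, -1.739, -0.001]
force: [-0.7, -0.6, -1.1]
width: 0.0001
gripper_force: 0.0
t 1.1 gb [-115.9 -730.1  321.3] F gb [-0.4 -0.8 -1.1] rot err(unit) [-0.0003 -0.0005  0.0022] q [-1.38  0.29  1.35  0.    1.5  -0.98] w 0.0
[-100, -350, 320] [0.7602 0.0345 0.0031]
[-100, 45, 320] [7.9e-01 2.8e-03 6.0e-04]
knob gb [-32.3  44.1 170. ] fore -0.21 across -0.295 px 133
```

```bash
python3 -m creep '[{"delta_rot":[0,0,0],"offset":[0.03,0.007,0],"hand":1},{"delta_rot":[0,0,0],"offset":[0.06,0.007,0],"hand":1},{"delta_rot":[0,0,0],"offset":[0.06,0.007,0],"hand":1},{"delta_rot":[0,0,0],"offset":[0.06,0.007,0],"hand":1},{"delta_rot":[0,0,0],"offset":[0.06,0.007,0],"hand":1},{"delta_rot":[0,0,0],"offset":[0.06,0.007,0],"hand":1},{"delta_rot":[0,0,0],"offset":[0.06,0.007,0],"hand":1},{"delta_rot":[0,0,0],"offset":[0.06,0.007,0],"hand":1},{"delta_rot":[0,0,0],"offset":[0.06,0.007,0],"hand":1},{"delta_rot":[0,0,0],"offset":[0.06,0.007,0],"hand":1},{"delta_rot":[0,0,0],"offset":[0.06,0.007,0],"hand":1},{"delta_rot":[0,0,0],"offset":[0.06,0.005,0],"hand":1}]'
python3 -m creep '[{"delta_rot":[0,0,0],"offset":[0.06,0,0],"hand":1},{"delta_rot":[0,0,0],"offset":[0.06,0,0],"hand":1},{"delta_rot":[0,0,0],"offset":[0.06,0,0],"hand":1},{"delta_rot":[0,0,0],"offset":[0.06,0,0],"hand":1},{"delta_rot":[0,0,0],"offset":[0.06,0,0],"hand":1},{"delta_rot":[0,0,0],"offset":[0.06,0,0],"hand":1},{"delta_rot":[0,0,0],"offset":[0.06,0,0],"hand":1},{"delta_rot":[0,0,0],"offset":[0.06,0,0],"hand":1},{"delta_rot":[0,0,0],"offset":[0.06,0,0],"hand":1},{"delta_rot":[0,0,0],"offset":[0.06,0,0],"hand":1},{"delta_rot":[0,0,0],"offset":[0.06,0,0],"hand":1},{"delta_rot":[0,0,0],"offset":[0.03,0,0],"hand":1}]'
python3 -c "
from h import *
info([-75,44,320],[-75,44,160])"
```

```text
clock: 2.15
eef_pos: [0.3479, -0.1908, 0.3207]
tcp_rot: [-2.62, -1.732, 0.0]
force: [1.3, -0.6, 0.5]
width: 0.0003
gripper_force: 0.0
clock: 3.15
eef_pos: [0.4821, 0.1279, 0.3203]
tcp_rot: [-2.618, -1.734, 0.001]
force: [0.0, -1.2, 0.4]
width: -0.0002
gripper_force: 0.0
t 3.15 gb [-76.4 -37.3 320.3] F gb [ 0.5 -1.1  0.4] rot err(unit) [-0.0011 -0.0002  0.    ] q [0.1  0.24 1.42 0.   1.48 0.51] w -0.0
[-75, 44, 320] [0.1627 0.0029 0.0006]
[-75, 44, 160] [-1.0e-04  5.0e-04  3.2e-01]
```

```bash
python3 -m creep '[{"delta_rot":[0,0,0],"offset":[0.04,-0.002,0],"hand":1},{"delta_rot":[0,0,0],"offset":[0.05,-0.002,0],"hand":1},{"delta_rot":[0,0,0],"offset":[0.05,-0.002,0],"hand":1},{"delta_rot":[0,0,0],"offset":[0.022,-0.002,0.02],"hand":1},{"delta_rot":[0,0,0],"offset":[0,0,0.05],"hand":1},{"delta_rot":[0,0,0],"offset":[0,0,0.05],"hand":1},{"delta_rot":[0,0,0],"offset":[0,0,0.05],"hand":1},{"delta_rot":[0,0,0],"offset":[0,0,0.05],"hand":1},{"delta_rot":[0,0,0],"offset":[0,0,0.05],"hand":1},{"delta_rot":[0,0,0],"offset":[0,0,0.04],"hand":1},{"delta_rot":[0,0,0],"offset":[0,0,0.02],"hand":1},{"delta_rot":[0,0,0],"offset":[0,0,0],"hand":1}]'
python3 -c "
from h import *
info([-48,44,155],[-33,44,155]);knob('k2')
p,d=robot.grab_frame('scene'); cv2.imwrite('pics/s2.png',cv2.resize(p[130:330,220:480],None,fx=3,fy=3))"
```

```text
clock: 4.15
eef_pos: [0.508, 0.2002, 0.1534]
tcp_rot: [-2.618, -1.733, 0.009]
force: [0.0, -0.1, -0.1]
width: 0.0
gripper_force: 0.0
t 4.15 gb [-80.7  39.3 153.4] F gb [ 0.1 -0.1 -0.1] rot err(unit) [-0.003   0.0024 -0.0005] q [ 0.24  0.46  1.57 -0.    1.12  0.64] w 0.0
[-48, 44, 155] [ 0.0094  0.0654 -0.0036]
[-33, 44, 155] [ 0.      0.03   -0.0001]
```

View pics/s2.png

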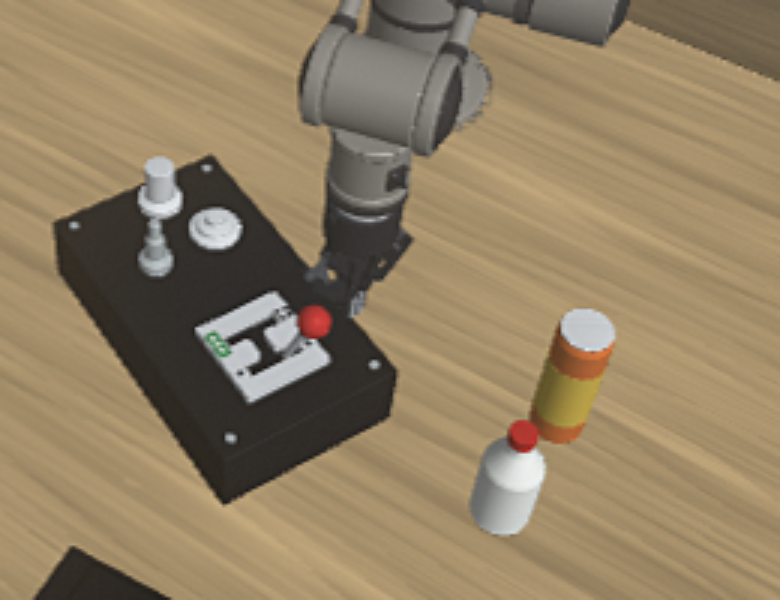

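The picture shows the shut fingers behind the knob, which is at about (315,322) in the crop. The scene camera sees the knob clear of the arm, so I'll track it from there.

```bash
sed -i 's/def knob(tag):/def knob(tag,cam="scene"):/; s/ci=cal("top"); p,_=robot.grab_frame("top")/ci=cal(cam); p,_=robot.grab_frame(cam)/; s/if 160<c\[0\]<270 and 140<c\[1\]<230:/if 280<c[0]<360 and 190<c[1]<270:/' h.py
python3 -m creep '[{"delta_rot":[0,0,0],"offset":[0.005,0.015,0],"hand":1},{"delta_rot":[0,0,0],"offset":[0.005,0.015,0],"hand":1},{"delta_rot":[0,0,0],"offset":[0,0.015,0],"hand":1},{"delta_rot":[0,0,0],"offset":[0,0.01,0],"hand":1},{"delta_rot":[0,0,0],"offset":[0,0.01,0],"hand":1},{"delta_rot":[0,0,0],"offset":[0,0,0],"hand":1}]'
python3 -c "
from h import *
info();knob('k3')"
```

```text
clock: 4.75
eef_pos: [0.5432, 0.1922, 0.1564]
tcp_rot: [2.619, 1.734, 0.001]
force: [-1.8, 0.8, 1.2]
width: -0.0002
gripper_force: 0.8
t 4.75 gb [-45.2  45.7 156.4] F gb [-2.   0.   1.2] rot err(unit) [ 0.0004 -0.0002 -0.0004] q [ 0.21  0.5   1.49 -0.    1.15  0.61] w -0.0
knob gb [-14.8  42.9 173.2] fore -0.096 across -0.282 px 92
```

```bash
python3 -m creep '[{"delta_rot":[0,0,0],"offset":[0,0.008,0],"hand":1},{"delta_rot":[0,0,0],"offset":[0,0.008,0],"hand":1},{"delta_rot":[0,0,0],"offset":[0,0.008,0],"hand":1},{"delta_rot":[0,0,0],"offset":[0,0.005,0],"hand":1},{"delta_rot":[0,0,0],"offset":[0,0,0],"hand":1},{"delta_rot":[0,0,0],"offset":[0,0,0],"hand":1}]'
python3 -c "
from h import *
info();knob('k4')"
```

```text
clock: 5.3
eef_pos: [0.5557, 0.1868, 0.1561]
tcp_rot: [2.619, 1.735, 0.0]
force: [-0.3, 0.4, 0.9]
width: -0.0001
gripper_force: 0.5
t 5.3 gb [-31.6  45.6 156.1] F gb [-0.4  0.2  0.9] rot err(unit) [ 0.0002  0.0001 -0.    ] q [ 0.19  0.52  1.46 -0.    1.16  0.59] w -0.0
knob gb [-1.000e-01  4.390e+01  1.737e+02] fore -0.001 across -0.287 px 89
```

```bash
python3 -m creep '[{"delta_rot":[0,0,0],"offset":[0,-0.02,0],"hand":1},{"delta_rot":[0,0,0],"offset":[0,-0.03,0],"hand":1},{"delta_rot":[0,0,0],"offset":[0.02,-0.005,0],"hand":1},{"delta_rot":[0,0,0],"offset":[0.035,0,0],"hand":1},{"delta_rot":[0,0,0],"offset":[0.035,0,0],"hand":1},{"delta_rot":[0,0,0],"offset":[0.01,0,0],"hand":1},{"delta_rot":[0,0,0],"offset":[0,0.02,0],"hand":1},{"delta_rot":[0,0,0],"offset":[0,0.04,0],"hand":1},{"delta_rot":[0,0,0],"offset":[0,0.04,0],"hand":1},{"delta_rot":[0,0,0],"offset":[0,0.018,0],"hand":1},{"delta_rot":[0,0,0],"offset":[0,0,0],"hand":1}]'
python3 -c "
from h import *
info([0,72,156],[0,-17,156]);knob('k5')"
```

```text
clock: 6.27
eef_pos: [0.6056, 0.2188, 0.1558]
tcp_rot: [2.62, 1.731, -0.0]
force: [-1.1, 0.1, -0.1]
width: -0.0
gripper_force: 0.0
t 6.27 gb [  1.9  94.5 155.8] F gb [-1.  -0.3 -0.1] rot err(unit) [ 0.0004  0.0003 -0.0014] q [ 0.23  0.62  1.28 -0.    1.25  0.63] w -0.0
[0, 72, 156] [-0.045  -0.0036 -0.0004]
[0, -17, 156] [-1.78e-01  4.00e-04  1.00e-04]
```

```bash
python3 -m creep '[{"delta_rot":[0,0,0],"offset":[-0.02,-0.003,0],"hand":1},{"delta_rot":[0,0,0],"offset":[-0.02,0,0],"hand":1},{"delta_rot":[0,0,0],"offset":[-0.015,0,0],"hand":1},{"delta_rot":[0,0,0],"offset":[-0.015,0,0],"hand":1},{"delta_rot":[0,0,0],"offset":[-0.015,0,0],"hand":1},{"delta_rot":[0,0,0],"offset":[-0.015,0,0],"hand":1},{"delta_rot":[0,0,0],"offset":[-0.015,0,0],"hand":1},{"delta_rot":[0,0,0],"offset":[-0.015,0,0],"hand":1},{"delta_rot":[0,0,0],"offset":[-0.015,0,0],"hand":1},{"delta_rot":[0,0,0],"offset":[0,0,0],"hand":1}]'
python3 -c "
from h import *
info([0,-17,156]);knob('k6');knob('k6t','top')
p,d=robot.grab_frame('scene'); cv2.imwrite('pics/s6.png',cv2.resize(p[130:330,220:480],None,fx=3,fy=3))"
```

```text
clock: 7.15
eef_pos: [0.5736, 0.1529, 0.1561]
tcp_rot: [2.62, 1.734, -0.003]
force: [0.6, 0.8, 0.0]
width: -0.0002
gripper_force: 0.0
t 7.15 gb [ -1.9  21.4 156.1] F gb [0.2 1.  0. ] rot err(unit) [-0.0005  0.0009 -0.0006] q [ 0.13  0.53  1.43 -0.    1.18  0.53] w -0.0
[0, -17, 156] [-0.0767  0.0039  0.0003]
```

View pics/s6.png

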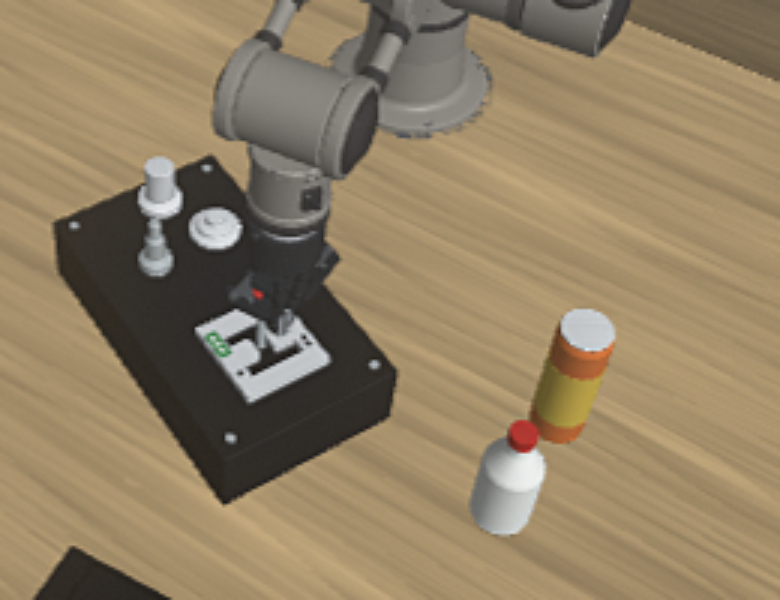

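The picture shows the lever moving along the cross slot, with a bit of red visible at (258,293) to the right of the fingers. I carry on pushing right.

```bash
python3 -m creep '[{"delta_rot":[0,0,0],"offset":[-0.015,0.003,0],"hand":1},{"delta_rot":[0,0,0],"offset":[-0.015,0,0],"hand":1},{"delta_rot":[0,0,0],"offset":[-0.015,0,0],"hand":1},{"delta_rot":[0,0,0],"offset":[-0.012,0,0],"hand":1},{"delta_rot":[0,0,0],"offset":[-0.01,0,0],"hand":1},{"delta_rot":[0,0,0],"offset":[-0.006,0,0],"hand":1},{"delta_rot":[0,0,0],"offset":[0,0,0],"hand":1},{"delta_rot":[0,0,0],"offset":[0,0,0],"hand":1}]'
python3 -c "
from h import *
info();knob('k7')"
```

```text
clock: 7.97
eef_pos: [0.5615, 0.1198, 0.1565]
tcp_rot: [2.619, 1.734, -0.0]
force: [-0.5, 0.2, -0.3]
width: 0.0
gripper_force: 0.0
t 7.97 gb [-1.000e-01 -1.380e+01  1.565e+02] F gb [-0.5 -0.  -0.3] rot err(unit) [ 0.0003  0.0003 -0.0002] q [ 0.08  0.5   1.49 -0.    1.15  0.48] w 0.0
```

```bash
python3 -m creep '[{"delta_rot":[0,0,0],"offset":[0.02,0,0],"hand":1},{"delta_rot":[0,0,0],"offset":[0.03,0,0],"hand":1},{"delta_rot":[0,0,0],"offset":[0.03,0,0],"hand":1},{"delta_rot":[0,0,0],"offset":[0.01,-0.02,0],"hand":1},{"delta_rot":[0,0,0],"offset":[0,-0.04,0],"hand":1},{"delta_rot":[0,0,0],"offset":[0,-0.04,0],"hand":1},{"delta_rot":[0,0,0],"offset":[0,-0.03,0],"hand":1},{"delta_rot":[0,0,0],"offset":[0,0,0],"hand":1}]'
python3 -c "
from h import *
info();knob('k8')
p,d=robot.grab_frame('scene'); cv2.imwrite('pics/s8.png',cv2.resize(p[130:330,220:480],None,fx=3,fy=3))"
```

```text
clock: 8.68
eef_pos: [0.5161, 0.1887, 0.1562]
tcp_rot: [-2.616, -1.737, 0.003]
force: [-0.4, 1.1, -0.6]
width: -0.0002
gripper_force: 0.0
t 8.68 gb [-68.8  31.9 156.2] F gb [-0.8  0.9 -0.6] rot err(unit) [-0.0013  0.0007  0.0016] q [0.21 0.46 1.56 0.   1.12 0.61] w -0.0
knob gb [ -1.7 -44.4 173.5] fore -0.011 across 0.291 px 99
```

View pics/s8.png

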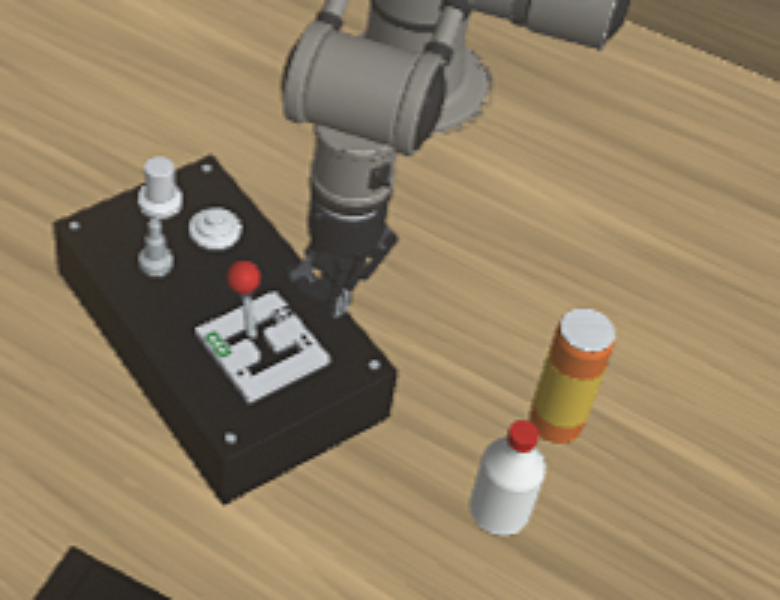

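The lever now stands in the right-hand column, level with the cross slot (knob at (244,277) in the crop, across 0.29, fore about 0). Now the push forward from behind.

```bash
python3 -m creep '[{"delta_rot":[0,0,0],"offset":[-0.03,0,0],"hand":1},{"delta_rot":[0,0,0],"offset":[-0.04,0,0.004],"hand":1},{"delta_rot":[0,0,0],"offset":[-0.04,0,0.004],"hand":1},{"delta_rot":[0,0,0],"offset":[-0.03,0,0.002],"hand":1},{"delta_rot":[0,0,0],"offset":[-0.012,0,0],"hand":1},{"delta_rot":[0,0,0],"offset":[0,0.02,0],"hand":1},{"delta_rot":[0,0,0],"offset":[0,0.03,0],"hand":1},{"delta_rot":[0,0,0],"offset":[0,0.02,0],"hand":1},{"delta_rot":[0,0,0],"offset":[0,0.015,0],"hand":1},{"delta_rot":[0,0,0],"offset":[0,0.015,0],"hand":1},{"delta_rot":[0,0,0],"offset":[0,0.015,0],"hand":1},{"delta_rot":[0,0,0],"offset":[0,0,0],"hand":1}]'
python3 -c "
from h import *
info([19,-44,150]);knob('k9')"
```

```text
clock: 9.78
eef_pos: [0.5437, 0.0946, 0.151]
tcp_rot: [2.619, 1.735, 0.001]
force: [-1.3, 1.1, -0.1]
width: 0.0
gripper_force: 0.4
t 9.78 gb [ -6.6 -44.  151. ] F gb [-1.6  0.5 -0.1] rot err(unit) [ 0.0003 -0.0002 -0.0001] q [0.03 0.47 1.57 0.   1.11 0.43] w 0.0
[19, -44, 150] [-0.      0.0513  0.002 ]
knob gb [ 25.1 -43.2 171.7] fore 0.163 across 0.287 px 89
```

```bash
python3 -m creep '[{"delta_rot":[0,0,0],"offset":[0,0.012,0],"hand":1},{"delta_rot":[0,0,0],"offset":[0,0.012,0],"hand":1},{"delta_rot":[0,0,0],"offset":[0,0.01,0],"hand":1},{"delta_rot":[0,0,0],"offset":[0,0.008,0],"hand":1},{"delta_rot":[0,0,0],"offset":[0,0.006,0],"hand":1},{"delta_rot":[0,0,0],"offset":[0,0.002,0],"hand":1},{"delta_rot":[0,0,0],"offset":[0,0,0],"hand":1}]'
python3 -c "
from h import *
info([19,-44,150]);knob('k10')"
```

```text
clock: 10.42
eef_pos: [0.5657, 0.0848, 0.1512]
tcp_rot: [2.619, 1.735, -0.0]
force: [-1.9, 1.6, -0.1]
width: 0.0004
gripper_force: 0.7
t 10.42 gb [ 17.4 -44.4 151.2] F gb [-2.4  0.8 -0.1] rot err(unit) [ 0.0001  0.0001 -0.0001] q [ 0.01  0.5   1.51 -0.    1.13  0.42] w 0.0
[19, -44, 150] [0.0008 0.0031 0.0024]
knob gb [ 47.8 -42.3 166.2] fore 0.313 across 0.291 px 98
```

```bash
python3 -m creep '[{"delta_rot":[0,0,0],"offset":[0,0.002,0],"hand":1},{"delta_rot":[0,0,0],"offset":[0,0.002,0],"hand":1},{"delta_rot":[0,0,0],"offset":[0,0,0],"hand":1}]'
python3 -m creep '[{"delta_rot":[0,0,0],"offset":[0,0.002,0],"hand":1},{"delta_rot":[0,0,0],"offset":[0,0,0],"hand":1}]'
python3 -c "
from h import *
info();knob('k11')"
```

```text
clock: 10.72
eef_pos: [0.5674, 0.0842, 0.1513]
tcp_rot: [2.619, 1.735, -0.0]
force: [-2.1, 1.2, -1.9]
width: -0.0001
gripper_force: 0.9
clock: 10.88
eef_pos: [0.5683, 0.0838, 0.1513]
tcp_rot: [2.619, 1.735, 0.0]
force: [-1.7, 0.9, -1.7]
width: -0.0002
gripper_force: 1.0
t 10.88 gb [ 20.2 -44.3 151.3] F gb [-1.9  0.2 -1.7] rot err(unit) [0.     0.     0.0001] q [ 0.01  0.5   1.5  -0.    1.14  0.41] w -0.0
knob gb [ 50.4 -41.7 165.5] fore 0.331 across 0.289 px 100
```

Not yet on the stop by force, so I nudge on until it rises.

```bash
python3 -m creep '[{"delta_rot":[0,0,0],"offset":[0,0.002,0],"hand":1},{"delta_rot":[0,0,0],"offset":[0,0,0],"hand":1}]'
python3 -m creep '[{"delta_rot":[0,0,0],"offset":[0,0.002,0],"hand":1},{"delta_rot":[0,0,0],"offset":[0,0,0],"hand":1}]'
python3 -c "
from h import *
info();knob('k12')"
```

```text
clock: 11.1
eef_pos: [0.5691, 0.0835, 0.1512]
tcp_rot: [-2.619, -1.735, 0.0]
force: [-1.1, 1.1, -1.3]
width: 0.0003
gripper_force: 1.3
clock: 11.27
eef_pos: [0.5698, 0.0832, 0.1511]
tcp_rot: [-2.618, -1.735, 0.001]
force: [-2.8, 1.3, -1.0]
width: 0.0001
gripper_force: 2.0
t 11.27 gb [ 21.8 -44.3 151.1] F gb [-3.   0.1 -1. ] rot err(unit) [-0.0006  0.0001  0.0001] q [0.01 0.51 1.5  0.   1.14 0.41] w 0.0
knob gb [ 51.2 -41.5 165.3] fore 0.337 across 0.288 px 97
```

```bash
python3 -m creep '[{"delta_rot":[0,0,0],"offset":[0,0.002,0],"hand":1},{"delta_rot":[0,0,0],"offset":[0,0.002,0],"hand":1},{"delta_rot":[0,0,0],"offset":[0,0,0],"hand":1}]'
python3 -c "
from h import *
info();knob('k13')"
```

```text
clock: 11.57
eef_pos: [0.571, 0.0827, 0.1508]
tcp_rot: [-2.617, -1.734, 0.003]
force: [-5.5, 3.0, -0.4]
width: -0.0002
gripper_force: 3.4
t 11.57 gb [ 23.1 -44.3 150.8] F gb [-6.3  0.6 -0.4] rot err(unit) [-0.0017  0.0002  0.0002] q [0.01 0.51 1.49 0.   1.14 0.41] w -0.0
knob gb [ 51.4 -41.8 165.1] fore 0.338 across 0.29 px 96
```

The force is rising and the knob no longer moves, so the lever is on the stop. I back off and raise the hand.

```bash
python3 -m creep '[{"delta_rot":[0,0,0],"offset":[0,-0.02,0],"hand":1},{"delta_rot":[0,0,0],"offset":[0,-0.04,0],"hand":1},{"delta_rot":[0,0,0],"offset":[0,-0.04,0],"hand":1},{"delta_rot":[0,0,0],"offset":[0,-0.04,0],"hand":1},{"delta_rot":[0,0,0],"offset":[0,-0.02,-0.02],"hand":1},{"delta_rot":[0,0,0],"offset":[0,0,-0.05],"hand":1},{"delta_rot":[0,0,0],"offset":[0,0,-0.05],"hand":1},{"delta_rot":[0,0,0],"offset":[0,0,-0.05],"hand":1},{"delta_rot":[0,0,0],"offset":[0,0,-0.04],"hand":1},{"delta_rot":[0,0,0],"offset":[0,0,-0.02],"hand":1},{"delta_rot":[0,0,0],"offset":[0,0,0],"hand":1},{"delta_rot":[0,0,0],"offset":[0,0,0],"hand":1}]'
python3 -c "
from h import *
info();knob('k14')
p,d=robot.grab_frame('scene'); cv2.imwrite('pics/s14.png',cv2.resize(p[130:330,220:480],None,fx=3,fy=3))"
```

```text
clock: 12.62
eef_pos: [0.4991, 0.1132, 0.2669]
tcp_rot: [2.618, 1.734, 0.004]
force: [-0.3, -0.3, -0.5]
width: 0.0
gripper_force: 0.0
t 12.62 gb [-55.  -44.3 266.9] F gb [-0.1 -0.4 -0.5] rot err(unit) [ 0.0019 -0.0006 -0.0001] q [ 0.07  0.29  1.5  -0.    1.35  0.47] w 0.0
knob gb [ 50.8 -42.2 165.2] fore 0.334 across 0.293 px 100
```

View pics/s14.png

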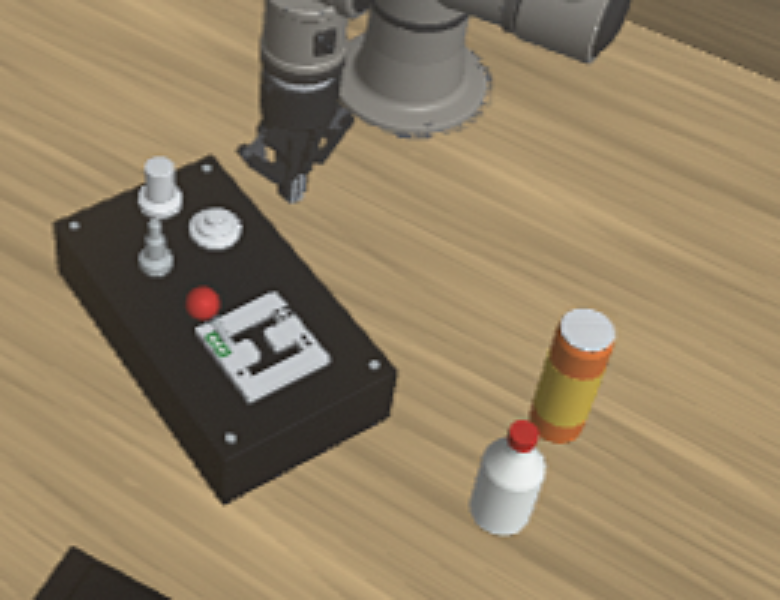

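The knob is at (203,303) in the crop, leaning over the green third mark. Fore measures 0.334, the loose parts have not moved and the hand is clear.

```bash
python3 -c "
from rig import robot
print(robot.sign_off())"
```

```text
the job is handed in; nothing more can be done
None
```

The lever was pushed with the shut fingers through the cross slot into third, where it sits on its stop (fore about 0.33, across about 0.29); the knob was never gripped, fourth was never entered, the loose parts look unmoved, and the job was handed in at about 13 s.

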